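Check a pool rail's rubber with the hardness gauge

ROBOT

A 6-joint arm with a two-finger parallel gripper is mounted at the origin on the work surface. World frame = base frame: x ahead of the robot, y to its left, z up, the work surface at z = 0. Lengths are in m, angles in rad, forces in N, time in s.
With the tool pointing down it reaches from about 0.375 to 0.9 m from the base axis. Payload 3.1 kg.
Tool frame: the origin (TCP) lies midway between the tips of the shut fingers; the grasp point (between the pads) lies 19 mm behind it; z points along the fingers, y is the line along which they close (so a half turn about z gives the same grasp; the last joint's range is limited). The gripper opens to 87 mm and grips with 3 to 60 N. Pads are 19 mm wide; open, the fingers measure 117 mm over their backs; the gripper's body (75 mm by 190 mm) begins 51 mm behind the grasp point.
Start: joints at [1.04, 0.527, 1.433, -0, 1.181, -0.178], TCP at [0.216, 0.586, 0.193] pointing down, gripper open.
Joint ranges: [-3.08, 3.08], [-0.75, 2.2], [0.22, 2.44], [-1.43, 4.57], [0, 2.65], [-2.85, 2.85]. Speed limits (rad/s): [2.79, 2.79, 3.14, 3.14, 3.14, 3.14].

INTERFACE

Orientations are given as a unit quaternion [x, y, z, w].
In Python, from rig import robot gives the robot as it stands. The module is installed in compiled form; this text tells all that it offers.
- The arm moves only by the tool play_rows, never from a script. Its arguments are lists of equal length, an entry for each row: "gripper": the closure, from -1 (fully open) to 1 (shut); "delta_pos": the shift along the tool's x, y, z in cm, a list of three; "turn": the turn, a rotation vector about the tool's x, y, z in rad, a list of three. A call has 1 to 12 rows; each row is the pose to reach, as a shift and turn from the pose commanded when the call began, along the tool's axes at that moment; what a row does not reach only later rows make up. A row lasts 1/8 s, in which the tool goes at most 62.5 mm and 10.7 degrees, less where a joint would pass 70% of its speed; a pose out of reach is approached as far as the arm can. A call with a gripper value outside its range is refused whole. The fingers move at their own pace and stop on an object; "squeeze" is the grip in N (left out, the last holds). Time passes only in rows, so rows that repeat a pose let the fingers close. It gives the time, the measured TCP pose, the force, the opening and the grip force at its end, in the units of the state.
- robot.get_obs(): the state, without advancing time (a new reading comes with each control period).
- robot.camera(name): name is "side" or "top" or "wrist"; returns a dict with "color" (400x640x3 uint8, red, green, blue), "vfov" (degrees; the focal length in pixels is half the picture's height over the tangent of half this angle, whatever the lens; pixels are square), "cx", "cy" (the principal point, pixels), "k1" (the pictures are not rectified: a ray, as slopes to the right and down, at radius r is drawn at 1 + k1 r^2 times it, then the intrinsics apply), "R" (3x3) and "t" (3): a world point X has camera coordinates R X + t. Camera axes: x right, y down, z forward; pixel columns grow to the right and rows downward; lengths in m; the calibration is good to about 2 mm. A picture is of the moment at which its call begins. There is no depth.
- robot.hand_in(): hands the job in; it is judged then, once.
The state is a dict: "time": time; "q": joint angles; "joint_velocities": joint speeds; "joint_torque": joint torques, N m; "position": TCP position; "tool_rot": TCP orientation; "ft_force": force on the tool from outside, world axes, zero at the start; "moment": the same for the moment, N m; "grip_width": finger opening in m; "grip_force": force on a finger pad.
Only numpy, scipy, OpenCV 4.12 (cv2) and the standard library are available. Lean on these libraries where they do the work, as an engineer would, in place of code of your own. Each camera call takes 0.05 s, during which the arm holds its last target. There are 200 camera calls.

TASK

Take the dial hardness gauge off its peg and check it first by pressing its foot flat on the middle of the reference block's rubber. Then measure the rail: press the foot down flat and square on the sloping cushion rubber at the spot chalked with one stroke, then the one with two, then the one with three, holding each press still for about half a second. Hang the gauge back on the peg by its eye, let go, and leave everything else on the table where it is.

Things in the scene. Friction and masses are not known exactly. Their poses are not given: they have to be found in the camera images.
- gauge: Dial hardness gauge, 170 mm tall, about 0.24 kg, hanging upright on the stand's peg at the start. Origin: centre of the underside of its round steel foot (18 mm across); z runs up to its eye, x along the eye's hole. Upwards from the foot: 13 mm stem, round dial housing (z 41 to 99 mm, 58 mm wide along y, 26 mm thick, dial face to -x), black grip bar, black ring (the eye) on top.
- gauge_grip (a point): Middle of the gauge's black grip bar, 125 mm above the foot: the place to hold it. The bar is 28 mm wide (y), 12 mm thick (x), z 99 to 141 mm above the foot; close along y, pad tips no lower than z = 103 mm, just above the dial. The peg then passes through the eye between the two fingers. Axes as the gauge.
- gauge_eye (a point): Centre of the gauge's hanging eye, 154 mm above the foot along the gauge's z: a black ring 31 mm across and 12 mm thick with a 20 mm hole that runs along the gauge's x.
- indenter (a joint): Steel pin 4 mm thick that sticks 2.5 mm out of the middle of the gauge's foot and springs back into it as the gauge is pressed: 0 = out, 0.0025 m = pushed in until the foot lies flat. About 4 N pushes it all the way.
- stand: Steel gauge stand, fixed: base plate 100 x 100 x 14 mm; round post 14 mm thick, 236 mm tall, at x = +30 mm; one level peg, an 8 mm rod 225 mm above the table that leaves the post towards the stand's -x (roughly towards the robot) and ends in a 12 mm ball centred at x = -48 mm. Origin: centre of the base's underside, z up. It stands to the robot's left or right.
- peg_seat (a point): Point on the peg's axis where the gauge hangs: 42 mm from the post's axis, 36 mm from the centre of the end ball. x axis along the peg towards the post, z up. While the gauge hangs, the centre of its eye is 6 mm below the peg's axis. Nothing is above the peg.
- refblock: Reference block, fixed: aluminium plate 100 x 100 x 14 mm carrying a black rubber pad 64 x 64 mm, its flat level top 26 mm above the table. Origin: centre of the underside. On the other side of the robot from the stand.
- refblock_top (a point): Centre of the top of the reference block's rubber pad.
- rail: Pool-table rail, 880 mm long (y), fixed in two plywood cradles: black board 110 mm wide with white dots and, on its lower edge nearer the robot, a black rubber cushion 800 mm long. Origin on the table below the middle of the rubber, x away from the robot, z up. The board's upper far edge is 112 mm beyond and 195 mm above the table, the rubber's front edge 17 mm nearer and 126 mm high.
- rail_face (a point): Middle of the rubber's upper face, 135 mm above the table. The face is flat, 34 mm wide, in one plane with the board, and slopes 28 degrees, falling towards the robot: z is its outward normal (28 degrees from vertical, leaning to the robot), y runs along the rail, x up the slope.
- mark1: Measuring spot with ONE white chalk stroke across the rubber (stroke 26 x 4.5 mm). Origin on the rubber surface in the middle of the mark; axes as those of rail (z is vertical, not the rubber's normal).
- mark2: Measuring spot with TWO white chalk strokes side by side (10 mm apart), the middle spot of the three. Origin as mark1.
- mark3: Measuring spot with THREE white chalk strokes side by side (10 mm apart). Origin as mark1. Spots one and three are at the two ends of the row, either way round.
- wrench: Bystander, to be left alone: the flat steel wrench, 170 mm long.
- screwdriver: Bystander, to be left alone: the black-handled screwdriver, 190 mm long.
- chalk: Bystander, to be left alone: the cube of cue chalk, 24 mm.
- tin: Bystander, to be left alone: the round metal tin of glue, 100 mm across and 110 mm tall, beyond the rail's left end.
- bolt_tray: Bystander, to be left alone: the grey plastic tray with rail bolts, 160 x 110 x 35 mm, beyond the rail's right end.
Mind the look-alikes: they are no part of the job. What is shaped like the gauge but turquoise is not meant.

How it is judged:
On the way, in this order (a step that is already met when the one before it is completed fails the run):
1. the gauge's foot is pressed flat on the middle of the reference block (within 15 mm of the centre, upright within 9 degrees, pin pushed in) (distance between gauge and refblock_top below 0.015 m and angle between gauge's own z axis and vertical below 0.16 rad and value of joint indenter above 0.0014 m and contact force between gauge and refblock above 1 N), for 0.3 s.
2. the foot is pressed on the rubber at the spot with one stroke (within 12 mm of the mark's centre, square to the rubber within 9 degrees, pin pushed in) (distance between gauge and mark1 below 0.012 m and angle between the z axis of gauge and the z axis of rail_face, either way round below 0.16 rad and value of joint indenter above 0.0014 m and contact force between gauge and rail above 1 N), for 0.3 s.
3. the foot is pressed on the rubber at the spot with two strokes (within 12 mm of the mark's centre, square to the rubber within 9 degrees, pin pushed in) (distance between gauge and mark2 below 0.012 m and angle between the z axis of gauge and the z axis of rail_face, either way round below 0.16 rad and value of joint indenter above 0.0014 m and contact force between gauge and rail above 1 N), for 0.3 s.
4. the foot is pressed on the rubber at the spot with three strokes (within 12 mm of the mark's centre, square to the rubber within 9 degrees, pin pushed in) (distance between gauge and mark3 below 0.012 m and angle between the z axis of gauge and the z axis of rail_face, either way round below 0.16 rad and value of joint indenter above 0.0014 m and contact force between gauge and rail above 1 N), for 0.3 s.
5. the gauge hangs on the peg by its eye, let go (x of gauge_eye in the frame of peg_seat between -0.032 and 0.025 m and y of gauge_eye in the frame of peg_seat between -0.007 and 0.007 m and z of gauge_eye in the frame of peg_seat between -0.01 and -0.002 m and angle between gauge's own z axis and vertical below 0.2 rad and contact force between gauge and stand above 0.5 N and contact force between gauge and the fingers below 0.1 N), for 0.3 s.
At the end, for the whole second after the job is handed in: The gauge hangs at rest on the stand's peg: the rod passes through its eye (eye centre 2 to 10 mm below the rod's axis, within 7 mm sideways, between the post and the end ball), upright within 11 degrees, carried by the stand alone, released by the fingers (all of step 5 and linear speed of gauge below 0.03 m/s); the robot touches nothing.
It fails at once if a bystander (wrench, screwdriver, chalk, tin, bolt tray) is moved more than 20 mm (distance of any of wrench, screwdriver, chalk, tin, bolt_tray from where it was at the start of the episode above 0.02 m).
It also fails if it takes over 72 s, if anything falls off the work surface, if the arm or the gripper's body presses on something with over 40 N, if the wrist force passes 120 N, or if a joint passes its speed limit or range.

## Working session

There is one attempt and no reset: what is moved stays moved. The work goes in short steps, Python scripts to look and compute and a tool call to move; the robot and the scene stay as the last step left them, time stands still between calls to the robot, and variables do not carry over. Pictures are saved under pics/ and viewed, at most 10 in all, crops included, and the job is handed in when it is done.

Besides the shell and the picture viewer there is one more tool, called after "Emit:" by a JSON object that holds its "fn" and its "kwargs". play_rows: Moves the arm, as the interface text tells. Its arguments: {"type":"object","properties":{"gripper":{"type":"array","items":{"type":"number"}},"delta_pos":{"type":"array","items":{"type":"array","items":{"type":"number"}}},"turn":{"type":"array","items":{"type":"array","items":{"type":"number"}}},"squeeze":{"type":"number"}},"required":["gripper","delta_pos","turn"]}

```bash
mkdir -p pics
cat > h.py <<'E'
import numpy as np, cv2, pickle
from rig import robot
from scipy.spatial.transform import Rotation as Rn
def shot(n,save):
    c=robot.camera(n); cv2.imwrite(f'pics/{save}.png',c['color'][:,:,::-1]); pickle.dump(c,open(f'pics/{save}.pkl','wb')); return c
def load(s): return pickle.load(open(f'pics/{s}.pkl','rb'))
def K(c):
    f=200/np.tan(np.radians(c['vfov']/2)); return np.array([[f,0,c['cx']],[0,f,c['cy']],[0,0,1.]]), np.array([c['k1'],0,0,0,0.])
def ray(c,uv):
    k,d=K(c); p=cv2.undistortPoints(np.array([[uv]],float),k,d)[0,0]
    R=np.array(c['R']);t=np.array(c['t']); return -R.T@t, R.T@np.array([p[0],p[1],1.])
def onz(c,uv,z):
    o,v=ray(c,uv); return o+v*(z-o[2])/v[2]
def tri(c1,u1,c2,u2):
    o,a=ray(c1,u1);p,b=ray(c2,u2); s=np.linalg.lstsq(np.c_[a,-b],p-o,rcond=None)[0]
    A=o+s[0]*a;B=p+s[1]*b; return (A+B)/2,np.linalg.norm(A-B)
def proj(c,X):
    k,d=K(c); return cv2.projectPoints(np.array([X],float).reshape(-1,1,3),cv2.Rodrigues(np.array(c['R']))[0],np.array(c['t'],float),k,d)[0][:,0]
E
python3 - <<'E'
from h import *
np.set_printoptions(precision=3,suppress=True)
for n in('side','top','wrist'):
    c=shot(n,n+'0'); o,v=ray(c,(320,200)); print(n,c['vfov'],c['k1'],o,v)
print(robot.get_obs())
E
```

```text
side 47.82998351673838 -0.062304519359832916 [-0.074 -0.911  1.148] [ 0.396  0.609 -0.687]
top 51.096392199738766 -0.09666136732087292 [ 0.333 -0.032  1.49 ] [ 0.139  0.011 -0.99 ]
wrist 61.47160771884175 -0.0695130304744193 [0.136 0.616 0.384] [ 0.289 -0.121 -0.95 ]
{'time': 0.15, 'q': array([ 1.04 ,  0.528,  1.434, -0.   ,  1.181, -0.178]), 'joint_velocities': array([-0.001, -0.003, -0.002,  0.001, -0.002, -0.001]), 'joint_torque': array([  0.001, -44.043, -17.684,   0.063,   0.055,  -0.   ]), 'position': array([0.216, 0.586, 0.193]), 'tool_rot': array([ 0.175,  0.984, -0.001, -0.   ]), 'ft_force': array([1.1  , 0.457, 0.111]), 'moment': array([ 0.012,  0.024, -0.03 ]), 'grip_force': 0.0, 'grip_width': 0.08719470681210532}
```

View pics/side0.png

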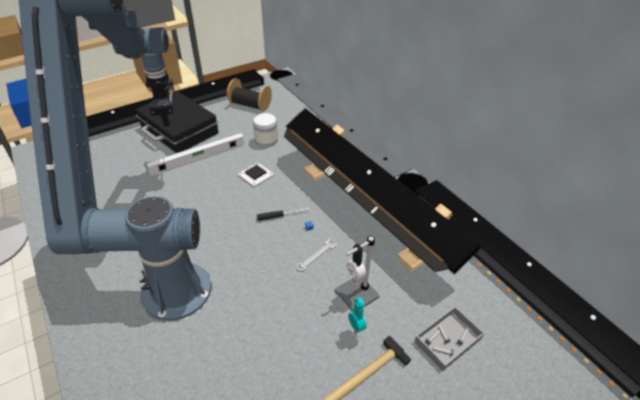

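View pics/top0.png

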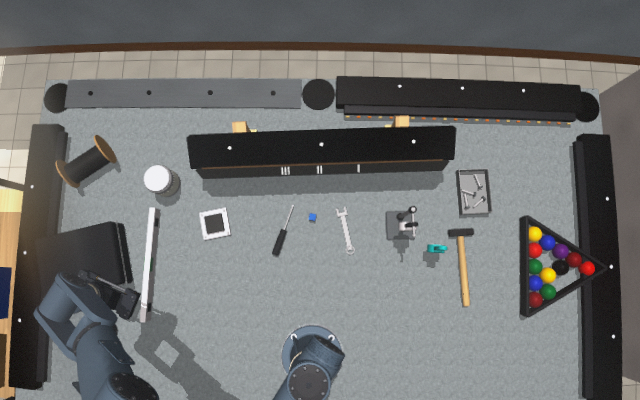

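The top view shows the stand with the white-dial gauge at about (405,222) and the turquoise look-alike at (437,248). The reference block is at (215,223). The marks are at (285,170) with three strokes, (319,170) with two and (358,168) with one. I'll enlarge these areas.

Run:
```python
from h import *
a=cv2.imread('pics/top0.png');b=cv2.imread('pics/side0.png')
r=lambda i,x,y,w,h:cv2.resize(i[y:y+h,x:x+w],(400,int(400*h/w)),interpolation=cv2.INTER_CUBIC)
A=np.vstack([r(a,375,190,80,80),r(a,260,150,120,45)]);B=np.vstack([r(b,325,225,80,80),r(b,310,150,100,37)])
h=max(len(A),len(B));P=lambda i:cv2.copyMakeBorder(i,0,h-len(i),0,0,0)
cv2.imwrite('pics/crop1.png',np.hstack([P(A),P(B)]))
# refblock rubber & marks
for n in('top0','side0'):
    c=load(n);g=c['color'].astype(int);mn=g.min(2)
    m=np.zeros(mn.shape,np.uint8)
    (x,y,w,hh)=(270,155,105,25) if n=='top0' else (318,160,72,60)
    m[y:y+hh,x:x+w]=(mn[y:y+hh,x:x+w]>120)
    N,L,S,C=cv2.connectedComponentsWithStats(m)
    print(n,[(C[i].round(1).tolist(),int(S[i,4])) for i in range(1,N)])
    (x,y,w,hh)=(195,203,42,42) if n=='top0' else (236,160,40,28)
    s=g[y:y+hh,x:x+w].max(2); m=(s<70).astype(np.uint8)
    N,L,S,C=cv2.connectedComponentsWithStats(m)
    print('ref',[((C[i]+[x,y]).round(1).tolist(),int(S[i,4])) for i in range(1,N) if S[i,4]>20])
```

```text
top0 [([358.0, 167.8], 22), ([285.0, 170.3], 53), ([317.5, 169.5], 16), ([320.5, 169.3], 15)]
ref []
side0 [([377.0, 160.0], 1), ([380.0, 160.5], 4), ([389.0, 161.0], 3), ([386.0, 165.0], 1), ([329.0, 170.2], 54), ([389.0, 167.0], 1), ([368.6, 171.6], 15), ([319.0, 173.4], 9), ([325.0, 177.0], 1), ([319.5, 180.8], 4), ([329.0, 185.0], 1), ([349.1, 187.5], 45), ([323.5, 187.2], 4), ([325.5, 190.0], 2), ([342.0, 193.0], 1), ([328.1, 195.1], 7), ([333.0, 194.0], 1), ([345.0, 195.0], 1), ([318.0, 197.0], 1), ([336.5, 198.5], 2), ([340.0, 200.0], 1), ([346.0, 202.5], 2), ([322.6, 214.2], 121), ([339.0, 205.0], 1), ([341.5, 204.5], 4), ([374.1, 209.3], 23), ([360.0, 208.0], 1), ([359.3, 211.3], 3), ([331.5, 213.5], 2), ([345.2, 213.0], 10), ([350.0, 212.0], 1), ([363.0, 213.0], 1), ([335.0, 215.5], 4), ([354.7, 217.0], 7), ([358.0, 218.0], 1)]
ref [([255.1, 172.2], 126)]
```

View pics/crop1.png

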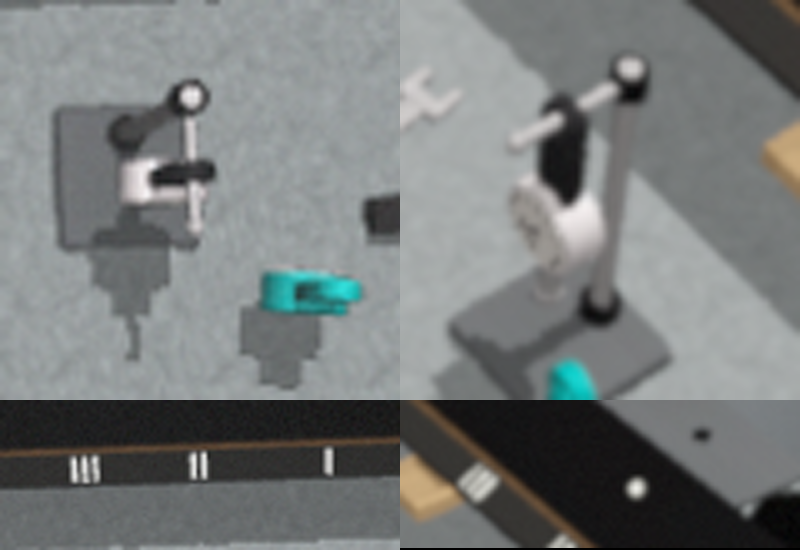

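Crop: the white-dial gauge hangs on the peg, with the post top near (413,209) top / (371,239) side and the peg's end ball at (414,235.6) / (348.6,252.6). The turquoise object at (437,248) stands apart with no stand, so it's the look-alike. The white-dial gauge on the peg is the one meant. The strokes read 3, 2, 1 from left to right.

Run:
```python
from h import *
np.set_printoptions(precision=4,suppress=True)
t,s=load('top0'),load('side0')
def show(n,u,v,z):
    print(n,'tri',*tri(t,u,s,v),'topz',onz(t,u,z),'sidez',onz(s,v,z))
show('post',(413,209.4),(371,238.6),.236)
show('ball',(414,235.6),(348.6,252.6),.225)
show('m3',(285,170.3),(329,170.2),.135); show('m2',(319,169.4),(349.1,187.5),.135); show('m1',(358,167.8),(374.1,209.3),.135)
for n,c in(('top0',t),('side0',s)):
    g=c['color'].astype(int);(x,y,w,hh)=(195,203,42,42) if n=='top0' else (232,155,48,36)
    q=g[y:y+hh,x:x+w].max(2)
    for th in (80,100):
        m=(q<th).astype(np.uint8); N,L,S,C=cv2.connectedComponentsWithStats(m)
        for i in range(1,N):
            if S[i,4]>50: u=C[i]+[x,y];print('ref',n,th,u,S[i,4],onz(c,u,.026), cv2.minAreaRect(np.argwhere(L==i)[:,::-1].astype(np.float32)))
    m=(q>205).astype(np.uint8);p=np.argwhere(m)[:,::-1].astype(np.float32)+[x,y]; r=cv2.minAreaRect(p.astype(np.float32));print('plate',r,onz(c,r[0],.014))
# rail edge dots along board (white dots) in top for yaw; stand base in top
g=t['color'].astype(int)
m=(g[125:160,190:455].min(2)>150).astype(np.uint8);N,L,S,C=cv2.connectedComponentsWithStats(m)
print([(C[i]+[190,125],S[i,4]) for i in range(1,N)])
```

```text
post tri [ 0.4879 -0.3013  0.2333] 0.0018675639936108664 topz [ 0.4868 -0.3002  0.236 ] sidez [ 0.4872 -0.3033  0.236 ]
ball tri [ 0.4099 -0.3054  0.2282] 0.0037251617339542037 topz [ 0.4084 -0.3051  0.225 ] sidez [ 0.4133 -0.3039  0.225 ]
m3 tri [0.6201 0.101  0.1335] 0.0004489873542425504 topz [0.62   0.1007 0.135 ] sidez [0.6189 0.0995 0.135 ]
m2 tri [ 0.6261 -0.0121  0.1345] 0.0012147663641453308 topz [ 0.6254 -0.0118  0.135 ] sidez [ 0.6263 -0.0127  0.135 ]
m1 tri [ 0.6339 -0.1408  0.1348] 0.0005438822190337328 topz [ 0.6336 -0.1406  0.135 ] sidez [ 0.634 -0.141  0.135]
ref top0 80 [213.4724 223.1181] 254 [0.4475 0.3589 0.026 ] ((19.040542602539062, 20.243242263793945), (16.27549934387207, 16.76869773864746), 80.53767395019531)
ref top0 100 [214.0576 223.1661] 295 [0.4473 0.3568 0.026 ] ((19.01923370361328, 20.09615135192871), (17.062101364135742, 17.258216857910156), 78.69007110595703)
plate ((214.12802124023438, 223.2039794921875), (27.45891761779785, 27.369476318359375), 79.69515228271484) [0.4481 0.3597 0.014 ]
ref side0 80 [255.1119 172.0149] 134 [0.4442 0.3499 0.026 ] ((23
[... 820 characters left out ...]
rray([345., 126.]), np.int32(7)), (array([352.6364, 125.9091]), np.int32(11)), (array([363.125, 126.375]), np.int32(16)), (array([370., 126.]), np.int32(1)), (array([375.5, 125.5]), np.int32(4)), (array([382.3333, 125.3333]), np.int32(3)), (array([387.2727, 125.4545]), np.int32(11)), (array([409., 125.]), np.int32(1)), (array([411., 125.]), np.int32(1)), (array([413., 125.]), np.int32(1)), (array([417., 125.]), np.int32(1)), (array([291.6667, 128.3333]), np.int32(3)), (array([341., 127.]), np.int32(3)), (array([237.5, 129.5]), np.int32(2)), (array([240.5, 130. ]), np.int32(2)), (array([413., 141.]), np.int32(9)), (array([321., 144.]), np.int32(9)), (array([229.1111, 147.3333]), np.int32(9))]
```

```bash
cat >> h.py <<'E'
np.set_printoptions(precision=4,suppress=True)
def Rt(yaw,tilt=0):  # gauge frame turned; tilt>0 leans gauge z to the robot; tool x=gauge x
    return Rn.from_euler('ZY',[yaw,-tilt])*Rn.from_matrix(np.diag([1,-1,-1.]))
def delta(targets):
    o=robot.get_obs(); R0=Rn.from_quat(o['tool_rot']); p0=o['position']
    print('t',o['time'],'p',p0,'f',o['ft_force'],'w',o['grip_width'])
    for p,R in targets:
        print('dpos cm',R0.inv().apply(np.array(p)-p0)*100,'turn',(R0.inv()*R).as_rotvec())
E
python3 - <<'E'
from h import *
delta([([.45,.25,.32],Rt(.05+1.3)),([.38,-.303,.32],Rt(.05))])
E
```

```text
t 0.15 p [0.2156 0.586  0.1927] f [1.0997 0.4569 0.1112] w 0.08719470681210532
dpos cm [-33.6021 -23.4511 -12.7019] turn [-0.0016  0.0009  1.4388]
dpos cm [-46.1398 -77.764  -12.6166] turn [-0.0009  0.0022  2.7388]
```

Emit:
{"fn": "play_rows", "kwargs": {"gripper": [-1,-1,-1,-1,-1,-1,-1,-1,-1,-1], "delta_pos": [[0,0,-6],[-3,-2,-12],[-33.6,-23.5,-12.7],[-33.6,-23.5,-12.7],[-33.6,-23.5,-12.7],[-33.6,-23.5,-12.7],[-33.6,-23.5,-12.7],[-33.6,-23.5,-12.7],[-33.6,-23.5,-12.7],[-33.6,-23.5,-12.7]], "turn": [[0,0,0.1],[0,0,0.25],[0,0,1.44],[0,0,1.44],[0,0,1.44],[0,0,1.44],[0,0,1.44],[0,0,1.44],[0,0,1.44],[0,0,1.44]]}}

```text
time: 1.4
position: [0.4502, 0.249, 0.3201]
tool_rot: [0.781, 0.624, -0.0, -0.0]
ft_force: [-0.5, 1.1, 0.9]
grip_width: 0.0868
grip_force: 0.0
```

Run:
```python
from h import *
print(robot.get_obs()['q'])
delta([([.38,-.303,.32],Rt(.05))])
```

```text
[0.2876 0.2434 1.5289 0.0002 1.3702 0.5108]
t 1.4 p [0.4502 0.249  0.3201] f [-0.4527  1.1236  0.8748] w 0.08681642401599375
dpos cm [-55.3838   5.3732   0.0214] turn [-0.0006  0.0008  1.2975]
```

Emit:
{"fn": "play_rows", "kwargs": {"gripper": [-1,-1,-1,-1,-1,-1,-1,-1,-1,-1,-1], "delta_pos": [[-55.4,5.4,0],[-55.4,5.4,0],[-55.4,5.4,0],[-55.4,5.4,0],[-55.4,5.4,0],[-55.4,5.4,0],[-55.4,5.4,0],[-55.4,5.4,0],[-55.4,5.4,0],[-55.4,5.4,0],[-55.4,5.4,0]], "turn": [[0,0,1.3],[0,0,1.3],[0,0,1.3],[0,0,1.3],[0,0,1.3],[0,0,1.3],[0,0,1.3],[0,0,1.3],[0,0,1.3],[0,0,1.3],[0,0,1.3]]}}

```text
time: 2.78
position: [0.3808, -0.301, 0.32]
tool_rot: [1.0, 0.025, -0.0, -0.001]
ft_force: [-0.2, -0.0, -0.5]
grip_width: 0.0871
grip_force: 0.0
```

Run:
```python
from h import *
o=robot.get_obs();print(o['position'],o['q'])
c=shot('wrist','w1')
for n,X in dict(post=[.4875,-.3015,.236],ball=[.410,-.305,.225],eyetop=[.445,-.303,.2345],seat=[.445,-.303,.225]).items(): print(n,proj(c,X))
```

```text
[ 0.3808 -0.301   0.32  ] [-0.9     0.1975  1.5915  0.0006  1.3545  0.6202]
post [[333.4246  57.4369]]
ball [[332.0231 154.3806]]
eyetop [[332.2307 113.5294]]
seat [[331.9973 112.767 ]]
```

View pics/w1.png

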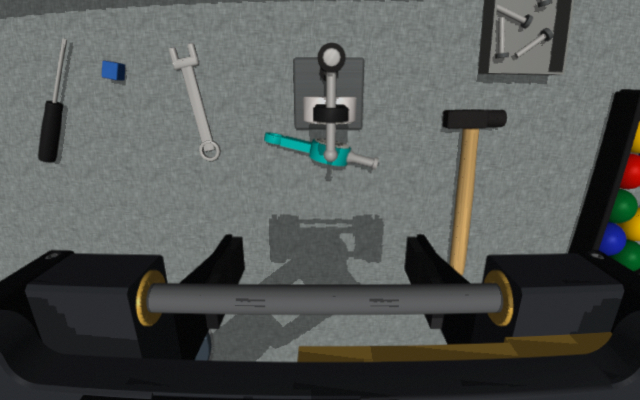

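The wrist view shows the peg and post at (332,57)–(332,155), within a few pixels of my prediction. The eye is at (331,113). The turquoise look-alike appears as a long shape at (320,150), so I'll check whether it has moved.

Run:
```python
from h import *
t=shot('top','top1');s=shot('side','side1');w=load('w1')
def tq(c):
    h=cv2.cvtColor(c['color'],cv2.COLOR_RGB2HSV);m=cv2.inRange(h,(80,120,60),(97,255,255));p=np.argwhere(m)[:,::-1];return len(p),p.mean(0),p.min(0),p.max(0)
for n in('top0','top1','side0','side1','w1'): print(n,*tq(load(n)))
for u in((275,140),(330,150),(372,162)):print(onz(w,u,0.02))
print(onz(t,tq(load('top0'))[1],0.02),tri(load('top0'),tq(load('top0'))[1],load('side0'),tq(load('side0'))[1]))
a=cv2.imread('pics/top1.png')[180:280,370:470];b=cv2.imread('pics/side1.png')[225:345,310:430]
cv2.imwrite('pics/c2.png',np.hstack([cv2.resize(a,(400,400)),cv2.resize(b,(400,400))]))
```

```text
top0 133 [436.4361 248.3534] [428 245] [446 252]
top1 72 [387.2222 244.7778] [375 241] [541 288]
side0 380 [357.6237 315.3421] [349 297] [365 331]
side1 278 [332.9029 295.9604] [322 279] [343 311]
w1 1039 [308.3369 148.2714] [264 133] [625 248]
[ 0.3893 -0.2268  0.02  ]
[ 0.3786 -0.3079  0.02  ]
[ 0.3638 -0.3713  0.02  ]
[ 0.3774 -0.4285  0.02  ] (array([ 0.3762, -0.4092,  0.0937]), np.float64(0.0022572722539701004))
```

View pics/c2.png

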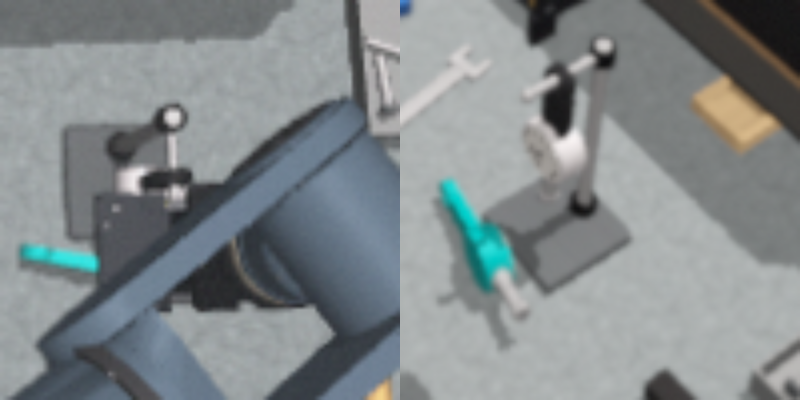

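The turquoise look-alike stood on its foot and has toppled. It now lies at about (0.36–0.39, −0.23…−0.37), low on the table. The gripper was never below 0.32 m there, so I didn't touch it. The real gauge hangs undisturbed with its ring square to the peg.

Run:
```python
from h import *
delta([([.444,-.302,.32],Rt(.05)),([.444,-.302,.174],Rt(.05))])
```

```text
t 2.925 p [ 0.381  -0.3005  0.3205] f [ 0.3314 -0.3215 -0.4383] w 0.08675965693168265
dpos cm [6.2789 0.4773 0.0478] turn [-0.0006  0.0001  0.0017]
dpos cm [ 6.2805  0.4857 14.6478] turn [-0.0006  0.0001  0.0017]
```

Emit:
{"fn": "play_rows", "kwargs": {"gripper": [-1,-1,-1,-1,-1,-1,-1], "delta_pos": [[3,0.3,0],[6.3,0.5,0],[6.3,0.5,3],[6.3,0.5,5],[6.3,0.5,5],[6.3,0.5,5],[6.3,0.5,5]], "turn": [[0,0,0],[0,0,0],[0,0,0],[0,0,0],[0,0,0],[0,0,0],[0,0,0]]}}

```text
time: 3.8
position: [0.4445, -0.3046, 0.2717]
tool_rot: [1.0, 0.025, 0.001, 0.001]
ft_force: [0.6, -0.2, 0.1]
grip_width: 0.087
grip_force: 0.0
```

Run:
```python
from h import *
delta([([.444,-.302,.174],Rt(.05))])
c=shot('wrist','w2')
for n,X in dict(post=[.4875,-.3005,.236],ball=[.410,-.3045,.225],eyetop=[.445,-.302,.2345]).items(): print(n,proj(c,X))
```

```text
t 3.8 p [ 0.4445 -0.3046  0.2717] f [ 0.5702 -0.1644  0.0708] w 0.08698852293033588
dpos cm [-0.0533 -0.2813  9.7743] turn [ 0.0019 -0.0017 -0.0008]
post [[322.6314 149.8812]]
ball [[323.0753 246.3791]]
eyetop [[321.9139 208.1021]]
```

View pics/w2.png

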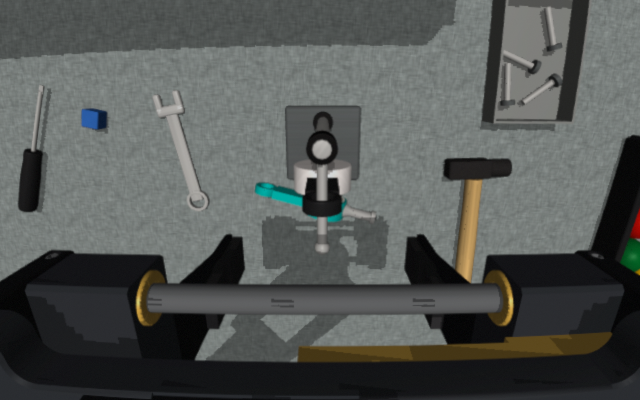

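The wrist view shows the post at (322,149), the ball at (322,247) and the ring at (322,203), all within 1–2 px of prediction. Descending to grip.

Emit:
{"fn": "play_rows", "kwargs": {"gripper": [-1,-1,-1,-1,-1,1,1,1,1,1,1,1], "delta_pos": [[0,-0.3,2.5],[0,-0.3,5],[0,-0.3,7.5],[0,-0.3,9.7],[0,-0.3,9.7],[0,-0.3,9.7],[0,-0.3,9.7],[0,-0.3,9.7],[0,-0.3,9.7],[0,-0.3,9.7],[0,-0.3,9.7],[0,-0.3,9.7]], "turn": [[0,0,0],[0,0,0],[0,0,0],[0,0,0],[0,0,0],[0,0,0],[0,0,0],[0,0,0],[0,0,0],[0,0,0],[0,0,0],[0,0,0]], "squeeze": 30}}

```text
time: 5.35
position: [0.4438, -0.3017, 0.1735]
tool_rot: [1.0, 0.024, 0.0, 0.0]
ft_force: [0.3, -0.5, -0.0]
grip_width: 0.0294
grip_force: 30.0
```

Run:
```python
from h import *
delta([([.444,-.302,.174],Rt(.05))])
```

```text
t 5.35 p [ 0.4438 -0.3017  0.1735] f [ 0.2847 -0.5476 -0.0279] w 0.029402542539043182
dpos cm [ 0.0139  0.0318 -0.0531] turn [ 0.0007 -0.0002 -0.0012]
```

Emit:
{"fn": "play_rows", "kwargs": {"gripper": [1,1,1,1,1,1,1,1,1,1], "delta_pos": [[0,0,-0.3],[0,0,-0.6],[-1,0,-0.6],[-2.5,0,-0.6],[-4.2,0,-0.6],[-6,0,-0.6],[-7,0,-0.6],[-7.2,0,-4],[-7.2,0,-9],[-7.2,0,-9]], "turn": [[0,0,0],[0,0,0],[0,0,0],[0,0,0],[0,0,0],[0,0,0],[0,0,0],[0,0,0],[0,0,0],[0,0,0]]}}

```text
time: 6.6
position: [0.3736, -0.3076, 0.2674]
tool_rot: [1.0, 0.024, 0.003, 0.004]
ft_force: [-0.6, 0.1, -3.1]
grip_width: 0.029
grip_force: 30.0
```

Run:
```python
from h import *
print(robot.get_obs()['q'])
shot('side','s3')
b=cv2.imread('pics/s3.png')[190:350,270:430];cv2.imwrite('pics/c3.png',cv2.resize(b,(600,600)))
delta([([.42,.0,.264],Rt(.0)),([.448,.2,.264],Rt(.0)),([.4475,.3565,.16],Rt(.0))])
```

```text
[-0.9205  0.2404  1.6861  0.0004  1.2043  0.6019]
t 6.65 p [ 0.3722 -0.3059  0.2651] f [-0.4373  0.0484 -2.3718] w 0.02929112266931256
dpos cm [  6.2562 -30.3239   0.0057] turn [ 0.0038 -0.0027  0.0485]
dpos cm [ 10.022  -50.1646  -0.0605] turn [ 0.0038 -0.0027  0.0485]
dpos cm [ 10.7032 -65.8384  10.2813] turn [ 0.0038 -0.0027  0.0485]
```

View pics/c3.png

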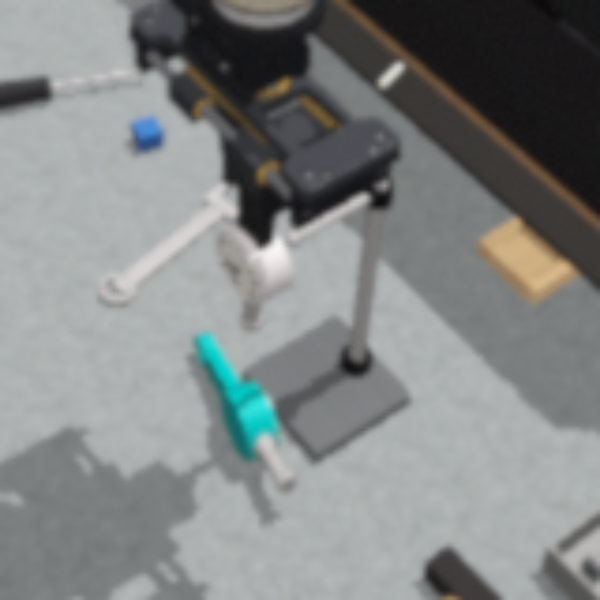

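The gauge is upright in the fingers at crop (255,260), off the peg, with the dial towards the robot. Moving to the reference block.

Emit:
{"fn": "play_rows", "kwargs": {"gripper": [1,1,1,1,1,1,1,1,1,1,1,1], "delta_pos": [[6.3,-30,0],[6.3,-30,0],[6.3,-30,0],[6.3,-30,0],[6.3,-30,0],[10,-50,0],[10,-50,0],[10,-50,0],[10.7,-65.8,5],[10.7,-65.8,8],[10.7,-65.8,9],[10.7,-65.8,9]], "turn": [[0,0,0.05],[0,0,0.05],[0,0,0.05],[0,0,0.05],[0,0,0.05],[0,0,0.05],[0,0,0.05],[0,0,0.05],[0,0,0.05],[0,0,0.05],[0,0,0.05],[0,0,0.05]]}}

```text
time: 8.15
position: [0.4428, 0.3586, 0.1684]
tool_rot: [1.0, 0.001, -0.004, 0.002]
ft_force: [0.4, -1.2, -2.8]
grip_width: 0.0292
grip_force: 30.0
```

Run:
```python
from h import *
print(robot.get_obs()['q'])
c=shot('side','s4')
c=shot('wrist','w4')
delta([([.4475,.3565,.15],Rt(0)),([.4475,.3565,.1335],Rt(.0))])
o=robot.get_obs()['position']; print('tip pred',proj(load('s4'),[o[0],o[1],o[2]-.1085]))
b=np.hstack([cv2.resize(cv2.imread('pics/s4.png')[90:210,195:315],(400,400)),cv2.resize(cv2.imread('pics/w4.png')[100:400,170:470],(400,400))]);cv2.imwrite('pics/c4.png',b)
```

```text
[0.4843 0.488  1.592  0.0007 1.071  2.0521]
t 8.25 p [0.4447 0.3572 0.1708] f [ 0.9892  0.5305 -1.9294] w 0.029773536504977372
dpos cm [0.2932 0.0648 2.0816] turn [0.003  0.0049 0.0008]
dpos cm [0.3013 0.0599 3.7316] turn [0.003  0.0049 0.0008]
tip pred [[253.5506 163.6404]]
```

View pics/c4.png

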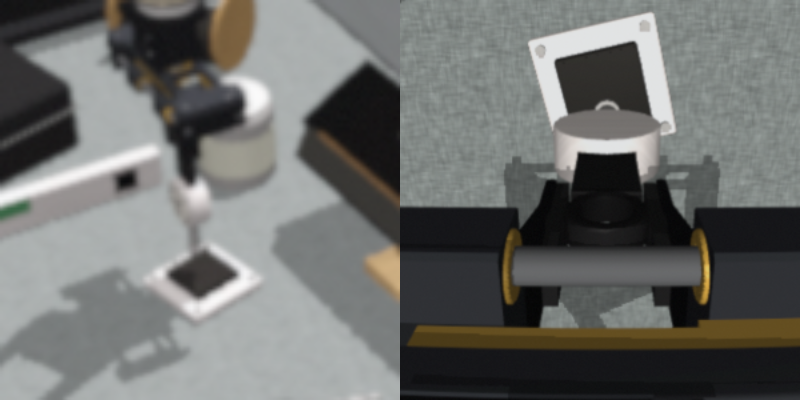

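The side crop shows the foot over the middle of the black pad, and the wrist crop shows the plate ahead of the foot. Pressing gently.

Emit:
{"fn": "play_rows", "kwargs": {"gripper": [1,1,1,1,1,1], "delta_pos": [[0.3,0.06,1.5],[0.3,0.06,2.4],[0.3,0.06,3],[0.3,0.06,3.4],[0.3,0.06,3.65],[0.3,0.06,3.65]], "turn": [[0,0.005,0],[0,0.005,0],[0,0.005,0],[0,0.005,0],[0,0.005,0],[0,0.005,0]]}}

```text
time: 9.0
position: [0.4498, 0.357, 0.1372]
tool_rot: [1.0, -0.001, 0.003, -0.0]
ft_force: [0.4, -0.9, -1.5]
grip_width: 0.0294
grip_force: 30.0
```

Run:
```python
from h import *
delta([([.4475,.3565,.1335],Rt(.0))])
c=load('w4'); print(onz(c,(321.6,164.9),.014))
```

```text
t 9.0 p [0.4498 0.357  0.1372] f [ 0.411  -0.8708 -1.5041] w 0.029445656073147957
dpos cm [-0.2306  0.047   0.3664] turn [-0.     -0.0054 -0.0012]
[0.4493 0.3616 0.014 ]
```

Emit:
{"fn": "play_rows", "kwargs": {"gripper": [1,1,1,1], "delta_pos": [[0,0,0.15],[0,0,0.3],[0,0,0.4],[0,0,0.4]], "turn": [[0,0,0],[0,0,0],[0,0,0],[0,0,0]]}}

```text
time: 9.5
position: [0.4509, 0.3573, 0.1347]
tool_rot: [1.0, -0.0, 0.004, -0.0]
ft_force: [-0.6, -1.4, 6.7]
grip_width: 0.0291
grip_force: 30.0
```

Emit:
{"fn": "play_rows", "kwargs": {"gripper": [1,1,1,1,1,1], "delta_pos": [[0,0,0.1],[0,0,0.1],[0,0,0.1],[0,0,0.1],[0,0,0.1],[0,0,0.1]], "turn": [[0,0,0],[0,0,0],[0,0,0],[0,0,0],[0,0,0],[0,0,0]]}}

```text
time: 10.25
position: [0.4515, 0.3575, 0.1346]
tool_rot: [1.0, -0.0, 0.005, -0.001]
ft_force: [0.7, -2.2, 10.5]
grip_width: 0.0292
grip_force: 30.1
```

Run:
```python
from h import *
o=robot.get_obs();p=o['position'];print(p,o['ft_force'])
c=shot('side','s5');print(proj(c,[p[0],p[1],.026]),proj(c,[.448,.358,.026]))
delta([([.448,.3565,.25],Rt(.057)),([.53,.0,.30],Rt(.057)),])
a,s=.057,.4887
n=np.array([-np.sin(s)*np.cos(a),-np.sin(s)*np.sin(a),np.cos(s)])
for nm,m in (('m1',[.6338,-.1408,.1345]),('m2',[.626,-.0121,.1347]),('m3',[.62,.1006,.134])): print(nm,'touch',np.array(m)+n*.1085)
b=cv2.imread('pics/s5.png')[110:210,205:305];cv2.imwrite('pics/c5.png',cv2.resize(b,(500,500)))
```

```text
[0.4515 0.3575 0.1346] [ 0.6937 -2.1885 10.5255]
[[255.9395 170.3142]] [[255.0644 170.5478]]
t 10.3 p [0.4515 0.3574 0.1346] f [-0.7279 -2.5591 11.0374] w 0.02909875521977496
dpos cm [ -0.2375   0.0805 -11.5404] turn [-0.001  -0.0097 -0.0576]
dpos cm [  8.0326  35.7193 -16.5049] turn [-0.001  -0.0097 -0.0576]
m1 touch [ 0.5829 -0.1437  0.2303]
m2 touch [ 0.5751 -0.015   0.2305]
m3 touch [0.5691 0.0977 0.2298]
```

View pics/c5.png

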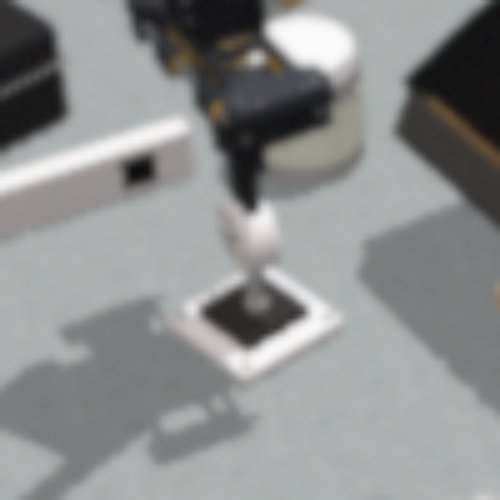

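The foot stands flat in the pad's middle, at crop (258,298), with about 10 N and the pin in. The check is done. Next is mark 1.

Run:
```python
from h import *
T=Rt(.057,.4887)
delta([([.47,.25,.33],Rt(.0)),([.49,-.12,.33],T),([.5647,-.1447,.2647],T)])
```

```text
t 10.3 p [0.4515 0.3574 0.1346] f [-0.7279 -2.5591 11.0374] w 0.02909875521977496
dpos cm [  2.0466  10.7192 -19.5319] turn [-0.0012 -0.0097 -0.0006]
dpos cm [  4.0693  47.718  -19.5585] turn [ 0.0131  0.4788 -0.0567]
dpos cm [ 11.4771  50.1916 -12.9594] turn [ 0.0131  0.4788 -0.0567]
```

Emit:
{"fn": "play_rows", "kwargs": {"gripper": [1,1,1,1,1,1,1,1,1,1,1,1], "delta_pos": [[0,0,-4],[0,0,-10],[2,5,-15],[2,10.7,-19.5],[4,47.7,-19.5],[4,47.7,-19.5],[4,47.7,-19.5],[4,47.7,-19.5],[4,47.7,-19.5],[4,47.7,-19.5],[4,47.7,-19.5],[4,47.7,-19.5]], "turn": [[0,0,0],[0,0,0],[0,0,0],[0,0.1,0],[0.01,0.479,-0.057],[0.01,0.479,-0.057],[0.01,0.479,-0.057],[0.01,0.479,-0.057],[0.01,0.479,-0.057],[0.01,0.479,-0.057],[0.01,0.479,-0.057],[0.01,0.479,-0.057]]}}

```text
time: 11.8
position: [0.4874, -0.1204, 0.3265]
tool_rot: [0.971, 0.027, 0.239, -0.005]
ft_force: [-0.1, 0.9, -2.6]
grip_width: 0.0291
grip_force: 30.0
```

Run:
```python
from h import *
T=Rt(.057,.4887)
print(robot.get_obs()['q'])
delta([([.5647,-.1447,.2647],T),([.5829,-.1437,.2303],T)])
```

```text
[-0.6847  0.0137  1.9004  0.4084  0.8988  0.628 ]
t 11.8 p [ 0.4874 -0.1204  0.3265] f [-0.1266  0.9287 -2.6067] w 0.029134071522650837
dpos cm [3.8489 2.825  8.9971] turn [ 0.0035  0.0063 -0.0014]
dpos cm [ 3.8676  2.815  12.8901] turn [ 0.0035  0.0063 -0.0014]
```

Emit:
{"fn": "play_rows", "kwargs": {"gripper": [1,1,1,1,1], "delta_pos": [[2,1.5,4],[3.8,2.8,8],[3.8,2.8,9.5],[3.8,2.8,10],[3.8,2.8,10]], "turn": [[0,0.005,0],[0,0.005,0],[0,0.005,0],[0,0.005,0],[0,0.005,0]]}}

```text
time: 12.42
position: [0.569, -0.1421, 0.2564]
tool_rot: [0.97, 0.028, 0.242, -0.005]
ft_force: [-0.4, -0.0, -2.7]
grip_width: 0.0291
grip_force: 30.0
```

Run:
```python
from h import *
T=Rt(.057,.4887)
a=shot('top','t6');b=shot('side','s6')
delta([([.5829,-.1437,.2303],T)])
o=robot.get_obs();R=Rn.from_quat(o['tool_rot']);foot=o['position']+R.apply([0,0,.1085]);print('foot',foot,'foot px',proj(a,foot),proj(b,foot),'mark px',proj(a,[.6338,-.1408,.1345]),proj(b,[.6338,-.1408,.1345]))
A=cv2.resize(cv2.imread('pics/t6.png')[130:210,320:400],(400,400),interpolation=cv2.INTER_CUBIC);B=cv2.resize(cv2.imread('pics/s6.png')[165:245,330:410],(400,400),interpolation=cv2.INTER_CUBIC);cv2.imwrite('pics/c6.png',np.hstack([A,B]))
```

```text
t 12.525 p [ 0.5694 -0.1432  0.2574] f [ 0.2142 -0.2716 -2.9945] w 0.029265977915065928
dpos cm [-0.0909  0.1126  3.021 ] turn [ 0.0044 -0.0013  0.0019]
foot [ 0.6204 -0.1408  0.1616] foot px [[358.6922 170.0163]] [[371.4056 204.8401]] mark px [[358.049  167.7849]] [[373.9852 209.3961]]
```

View pics/c6.png

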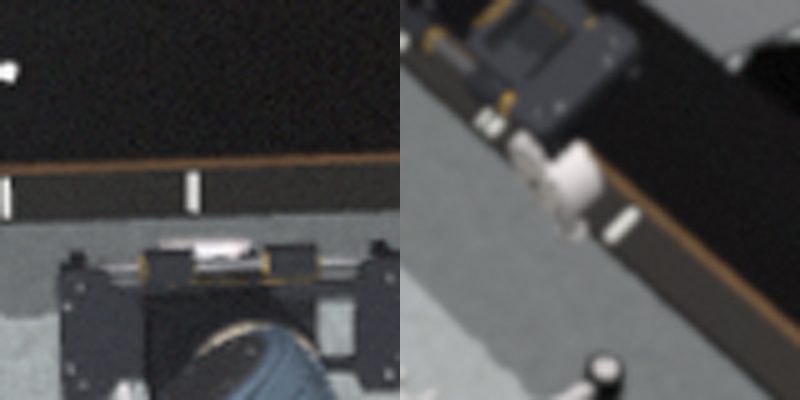

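The side crop shows the foot near (364,212), while the mark is at (374,210). The predicted foot position was (371,205), so the gauge may have swung in the fingers. I'll compare against predictions for different swing angles.

Run:
```python
from h import *
o=robot.get_obs();R=Rn.from_quat(o['tool_rot']);p=o['position']
b=load('s6');a=load('t6')
g=p-R.apply([0,0,.019])
for ph in (-.5,-.3,-.15,0,.15,.3,.5):
    Q=R*Rn.from_euler('y',ph)
    f=lambda d:g+Q.apply([0,0,d])
    print(ph,'foot',f(.1275).round(3),'side foot',proj(b,f(.1275))[0],'hous',proj(b,f(.0575))[0],'top hous',proj(a,f(.0575))[0],proj(a,f(.1275))[0])
for n in('s6','t6'):
    c=load(n);x,y,w,h=(345,185,35,35) if n=='s6' else (345,170,30,15)
    m=(c['color'][y:y+h,x:x+w].min(2)>150).astype(np.uint8)
    N,L,S,C=cv2.connectedComponentsWithStats(m);print(n,[((C[i]+[x,y]).round(1),S[i,:5].tolist()) for i in range(1,N) if S[i,4]>8])
cv2.imwrite('pics/c7.png',cv2.resize(cv2.imread('pics/s6.png')[185:220,340:385],(675,525),interpolation=cv2.INTER_CUBIC))
```

```text
-0.5 foot [ 0.559 -0.144  0.147] side foot [356.062  216.1804] hous [357.6581 199.7169] top hous [361.0296 185.49  ] [359.2175 189.4284]
-0.3 foot [ 0.585 -0.143  0.149] side foot [362.3693 212.3428] hous [360.6061 197.9732] top hous [360.8806 181.7873] [358.9068 181.6348]
-0.15 foot [ 0.603 -0.142  0.154] side foot [366.9828 208.8271] hous [362.7731 196.347 ] top hous [360.813  179.0053] [358.7607 175.7775]
0 foot [ 0.62  -0.141  0.162] side foot [371.4056 204.8401] hous [364.8537 194.4857] top hous [360.7847 176.2793] [358.6922 170.0163]
0.15 foot [ 0.637 -0.14   0.172] side foot [375.5606 200.455 ] hous [366.8061 192.4274] top hous [360.7965 173.6632] [358.7035 164.448 ]
0.3 foot [ 0.651 -0.139  0.184] side foot [379.3745 195.7495] hous [368.5908 190.2137] top hous [360.8488 171.2098] [358.7959 159.1698]
0.5 foot [ 0.667 -0.138  0.204] side foot [383.8106 189.1197] hous [370.6473 187.0979] top hous [360.9801 168.2793] [359.046  152.7527]
s6 [(array([347.5, 189.1]), [1, 2, 4, 5, 11]), (array([362.6, 198.4]), [8, 7, 17, 13, 102]), (array([373.7, 209.6]), [26, 22, 6, 6, 19])]
t6 [(array([362.5, 179.1]), [9, 8, 16, 4, 43])]
```

View pics/c7.png

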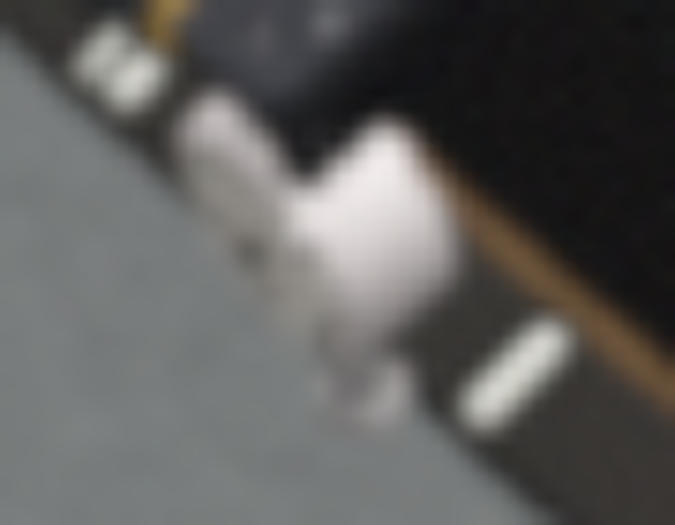

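The side view has the foot at (364.7,211.3) and the housing at (361,199). That fits the gauge having swung about −0.24 rad in the pads under gravity. I'll tighten the grip to 60 N and tilt the tool further to compensate.

```bash
cat >> h.py <<'E'
YAW,SL=.057,.4887
M=dict(m1=[.6338,-.1408,.1345],m2=[.626,-.0121,.1347],m3=[.62,.1006,.134])
def gaugepose(foot,phi,h,tilt=SL,yaw=YAW,gl=.1275):
    Q=Rt(yaw,tilt); n=-Q.apply([0,0,1]); R=Q*Rn.from_euler('y',-phi)
    return np.array(foot)+n*(gl+h)+R.apply([0,0,.019]),R
E
python3 - <<'E'
from h import *
delta([gaugepose(M['m1'],-.24,.04)])
E
```

```text
t 12.525 p [ 0.5694 -0.1432  0.2574] f [ 0.2142 -0.2716 -2.9945] w 0.029265977915065928
dpos cm [ 0.3699  0.1316 -1.0307] turn [0.0041 0.2387 0.0024]
```

Emit:
{"fn": "play_rows", "kwargs": {"gripper": [1,1,1,1,1,1,1,1,1], "delta_pos": [[0,0,0],[0,0,0],[0,0,-0.3],[0.1,0,-0.6],[0.2,0.1,-1],[0.3,0.1,-1],[0.4,0.1,-1],[0.4,0.1,-1],[0.4,0.1,-1]], "turn": [[0,0,0],[0,0,0],[0,0.04,0],[0,0.09,0],[0,0.14,0],[0,0.19,0],[0,0.24,0],[0,0.24,0],[0,0.24,0]], "squeeze": 60}}

```text
time: 13.65
position: [0.5689, -0.1454, 0.2676]
tool_rot: [0.934, 0.027, 0.356, -0.008]
ft_force: [0.3, 0.4, -1.3]
grip_width: 0.0289
grip_force: 60.0
```

```bash
cat >> h.py <<'E'
def phis(save,rs=(-.4,-.3,-.2,-.1,0,.1)):
    o=robot.get_obs();R=Rn.from_quat(o['tool_rot']);p=o['position'];b=load(save);g=p-R.apply([0,0,.019])
    for ph in rs:
        Q=R*Rn.from_euler('y',ph);f=lambda d:g+Q.apply([0,0,d])
        print(ph,'foot',f(.1275),'side foot',proj(b,f(.1275))[0],'hous',proj(b,f(.0575))[0])
E
python3 - <<'E'
from h import *
c=shot('side','s7');delta([gaugepose(M['m1'],-.24,.04)]);phis('s7')
print(robot.get_obs()['q'],robot.get_obs()['grip_force'])
x,y=330,165
im=cv2.resize(cv2.imread('pics/s7.png')[y+5:y+65,x:x+80],(800,600),interpolation=cv2.INTER_CUBIC);cv2.imwrite('pics/c8.png',im)
E
```

```text
t 13.7 p [ 0.569  -0.1453  0.2677] f [ 0.3705  1.2895 -2.6397] w 0.029036785044265854
dpos cm [-0.0457 -0.0833 -0.1108] turn [ 0.0046 -0.0007  0.0027]
-0.4 foot [ 0.5976 -0.1443  0.1612] side foot [366.274  208.2804] hous [362.184  195.5385]
-0.3 foot [ 0.6094 -0.1436  0.1659] side foot [369.2782 205.6786] hous [363.5976 194.3258]
-0.2 foot [ 0.6207 -0.1429  0.1718] side foot [372.1759 202.8845] hous [364.9609 193.0174]
-0.1 foot [ 0.6314 -0.1423  0.1788] side foot [374.9446 199.9204] hous [366.2619 191.6253]
0 foot [ 0.6413 -0.1417  0.1868] side foot [377.5625 196.8097] hous [367.4888 190.1619]
0.1 foot [ 0.6503 -0.1412  0.1958] side foot [380.0087 193.5764] hous [368.6306 188.6402]
[-0.7207  0.2154  2.0204  1.0097  0.5804  0.0099] 59.99642210255843
```

View pics/c8.png

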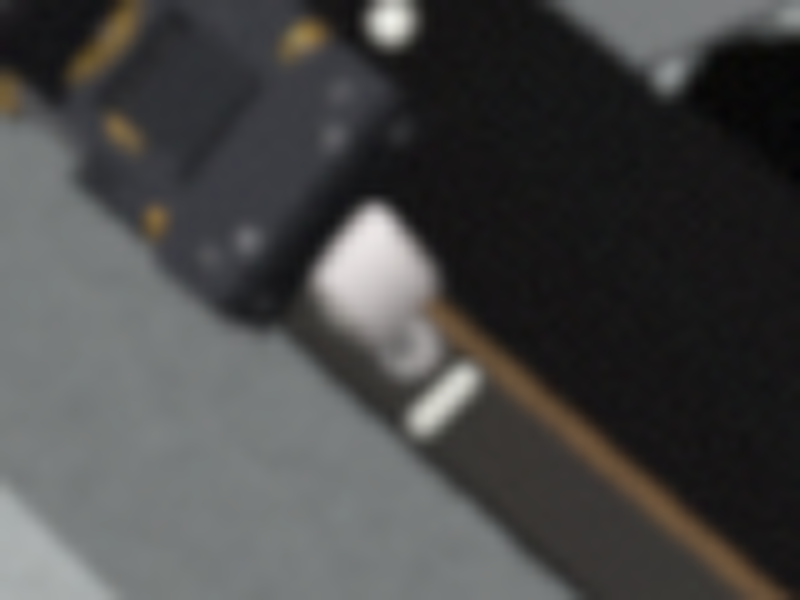

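I've now viewed 12 pictures, over the limit of 10, so I'll view no more and work numerically. This crop shows the foot at (371,204.5), which gives phi ≈ −0.25. The gauge is square and there has been no further slip. Pressing on mark 1.

Run:
```python
from h import *
delta([gaugepose(M['m1'],-.245,h) for h in (.012,.004,0,-.002)])
```

```text
t 13.7 p [ 0.569  -0.1453  0.2677] f [ 0.3705  1.2895 -2.6397] w 0.029036785044265854
dpos cm [-0.7035 -0.0977  2.6085] turn [0.0046 0.0043 0.0027]
dpos cm [-0.8942 -0.1017  3.3854] turn [0.0046 0.0043 0.0027]
dpos cm [-0.9895 -0.1038  3.7739] turn [0.0046 0.0043 0.0027]
dpos cm [-1.0372 -0.1048  3.9681] turn [0.0046 0.0043 0.0027]
```

Emit:
{"fn": "play_rows", "kwargs": {"gripper": [1,1,1,1,1,1,1,1], "delta_pos": [[-0.3,0,1],[-0.6,-0.1,2],[-0.7,-0.1,2.6],[-0.8,-0.1,3],[-0.9,-0.1,3.4],[-0.95,-0.1,3.6],[-1,-0.1,3.8],[-1,-0.1,3.8]], "turn": [[0.004,0.004,0],[0.004,0.004,0],[0.004,0.004,0],[0.004,0.004,0],[0.004,0.004,0],[0.004,0.004,0],[0.004,0.004,0],[0.004,0.004,0]]}}

```text
time: 14.7
position: [0.5873, -0.1433, 0.2347]
tool_rot: [0.932, 0.028, 0.36, -0.009]
ft_force: [-7.3, 1.2, 10.4]
grip_width: 0.0286
grip_force: 60.0
```

```bash
cat >> h.py <<'E'
def foot(phi,gl=.1275):
    o=robot.get_obs();R=Rn.from_quat(o['tool_rot']);Q=R*Rn.from_euler('y',phi)
    f=o['position']-R.apply([0,0,.019])+Q.apply([0,0,gl]); n=-Q.apply([0,0,1]);print('foot',f,'n',n,'f.n',o['ft_force']@n,'grip',o['grip_force']); return f
E
python3 - <<'E'
from h import *
f=foot(-.25);print(f-M['m1'],'q',robot.get_obs()['q']);delta([gaugepose(M['m1'],-.245,-.002)])
E
```

```text
foot [ 0.6342 -0.1408  0.1361] n [-0.4677 -0.0252  0.8835] f.n 12.623965421182591 grip 59.98870670038741
[ 0.0004 -0.      0.0016] q [-0.6909  0.3018  2.0326  1.1703  0.5189 -0.1504]
t 14.7 p [ 0.5873 -0.1433  0.2347] f [-7.3324  1.1869 10.4405] w 0.028595029834589652
dpos cm [-0.2071  0.0099  0.2843] turn [ 0.0009 -0.0038  0.0025]
```

Emit:
{"fn": "play_rows", "kwargs": {"gripper": [1,1,1,1,1], "delta_pos": [[0,0,0],[0,0,0],[0,0,0],[0,0,0],[0,0,0]], "turn": [[0,0,0],[0,0,0],[0,0,0],[0,0,0],[0,0,0]]}}

```text
time: 15.32
position: [0.5871, -0.1434, 0.2346]
tool_rot: [0.932, 0.028, 0.36, -0.009]
ft_force: [-7.5, 0.7, 10.5]
grip_width: 0.0287
grip_force: 60.0
```

Run:
```python
from h import *
c=shot('side','s9')
# gauge-white blobs near foot; mark stroke remainder visible
x,y=345,180;g=c['color'][y:y+45,x:x+45].min(2)
m=(g>140).astype(np.uint8);N,L,S,C=cv2.connectedComponentsWithStats(m);print([((C[i]+[x,y]).round(1),S[i,:5].tolist()) for i in range(1,N) if S[i,4]>3])
f=foot(-.25);print(proj(c,f),proj(c,M['m1']));phis('s9',(-.4,-.25,-.1))
delta([gaugepose(M['m1'],-.25,.03),gaugepose(M['m2'],-.25,.03),gaugepose(M['m2'],-.25,.012)])
```

```text
[(array([371. , 203.1]), [21, 17, 12, 14, 82])]
foot [ 0.634  -0.1409  0.136 ] n [-0.4675 -0.0251  0.8836] f.n 12.638518021319554 grip 59.98846396396402
[[374.0923 209.0405]] [[373.9852 209.3961]]
-0.4 foot [ 0.6165 -0.1419  0.1284] side foot [369.743  212.9656] hous [365.7999 200.8522]
-0.25 foot [ 0.634  -0.1409  0.136 ] side foot [374.0923 209.0405] hous [367.8446 199.0206]
-0.1 foot [ 0.6501 -0.1399  0.1462] side foot [378.1856 204.7301] hous [369.767  196.9985]
t 15.375 p [ 0.5872 -0.1433  0.2346] f [-6.717   0.4109 10.7607] w 0.028543905062557016
dpos cm [ 0.6041  0.0159 -2.8122] turn [0.001  0.0014 0.0025]
dpos cm [  0.6164 -12.8775  -2.8708] turn [0.001  0.0014 0.0025]
dpos cm [  0.1736 -12.8804  -1.1261] turn [0.001  0.0014 0.0025]
```

Emit:
{"fn": "play_rows", "kwargs": {"gripper": [1,1,1,1,1,1,1,1,1], "delta_pos": [[0.2,0,-1],[0.6,0,-2.8],[0.6,-3,-2.8],[0.6,-6.5,-2.8],[0.6,-10,-2.8],[0.6,-12.9,-2.8],[0.6,-12.9,-2.8],[0.2,-12.9,-1.1],[0.2,-12.9,-1.1]], "turn": [[0,0,0],[0,0,0],[0,0,0],[0,0,0],[0,0,0],[0,0,0],[0,0,0],[0,0,0],[0,0,0]]}}

```text
time: 16.5
position: [0.5732, -0.0153, 0.2408]
tool_rot: [0.933, 0.027, 0.358, -0.01]
ft_force: [0.1, -0.1, -2.4]
grip_width: 0.029
grip_force: 60.0
```

Run:
```python
from h import *
c=shot('side','s10')
f=foot(-.25)
x,y=315,155;g=c['color'][y:y+50,x:x+50].min(2)
m=(g>140).astype(np.uint8);N,L,S,C=cv2.connectedComponentsWithStats(m);print([((C[i]+[x,y]).round(1),S[i,:5].tolist()) for i in range(1,N) if S[i,4]>3])
phis('s10',(-.4,-.25,-.1));print(proj(c,M['m2']))
delta([gaugepose(M['m2'],-.25,h) for h in (.004,0,-.001)])
```

```text
foot [ 0.6194 -0.0127  0.1423] n [-0.463  -0.0261  0.886 ] f.n -1.975601490927571 grip 59.995741303428076
[(array([342.1, 178.1]), [21, 16, 12, 14, 95]), (array([349.8, 187.2]), [33, 29, 6, 8, 30])]
-0.4 foot [ 0.6019 -0.0137  0.1348] side foot [343.3165 190.2851] hous [338.6537 177.8265]
-0.25 foot [ 0.6194 -0.0127  0.1423] side foot [347.5332 186.5946] hous [340.6328 176.1086]
-0.1 foot [ 0.6356 -0.0117  0.1524] side foot [351.4687 182.4993] hous [342.4776 174.1916]
[[348.9189 187.5048]]
t 16.55 p [ 0.5731 -0.0153  0.2412] f [-0.83    1.6761 -2.6142] w 0.028968469020681224
dpos cm [ 0.0098 -0.0148  0.6009] turn [0.0001 0.0065 0.0008]
dpos cm [-0.0867 -0.0149  0.9891] turn [0.0001 0.0065 0.0008]
dpos cm [-0.1108 -0.0149  1.0862] turn [0.0001 0.0065 0.0008]
```

Emit:
{"fn": "play_rows", "kwargs": {"gripper": [1,1,1,1,1,1,1,1,1,1], "delta_pos": [[0,0,0.3],[0,0,0.6],[-0.05,0,0.8],[-0.1,0,1],[-0.1,0,1.1],[-0.1,0,1.1],[-0.1,0,1.1],[-0.1,0,1.1],[-0.1,0,1.1],[-0.1,0,1.1]], "turn": [[0,0.006,0],[0,0.006,0],[0,0.006,0],[0,0.006,0],[0,0.006,0],[0,0.006,0],[0,0.006,0],[0,0.006,0],[0,0.006,0],[0,0.006,0]]}}

```text
time: 17.8
position: [0.5803, -0.0146, 0.2349]
tool_rot: [0.931, 0.027, 0.363, -0.009]
ft_force: [-6.8, -0.8, 10.7]
grip_width: 0.029
grip_force: 60.0
```

Run:
```python
from h import *
f=foot(-.25);print(f-M['m2'])
```

```text
foot [ 0.6277 -0.0121  0.1366] n [-0.4727 -0.0252  0.8809] f.n 12.650131598463318 grip 60.00087974534836
[ 0.0017 -0.      0.0019]
```

Run:
```python
from h import *
delta([gaugepose(M['m3'],-.25,h) for h in (.03,.012,.004,0)])
```

```text
t 17.8 p [ 0.5803 -0.0146  0.2349] f [-6.8202 -0.8063 10.6781] w 0.028998229949087382
dpos cm [  0.5573 -11.2707  -2.8039] turn [ 0.0013 -0.0044  0.0023]
dpos cm [  0.1043 -11.274   -1.0619] turn [ 0.0013 -0.0044  0.0023]
dpos cm [ -0.097  -11.2754  -0.2876] turn [ 0.0013 -0.0044  0.0023]
dpos cm [ -0.1977 -11.2761   0.0995] turn [ 0.0013 -0.0044  0.0023]
```

Emit:
{"fn": "play_rows", "kwargs": {"gripper": [1,1,1,1,1,1,1,1,1,1,1], "delta_pos": [[0,0,0],[0,0,0],[0.2,0,-1],[0.6,0,-2.8],[0.6,-3,-2.8],[0.6,-6,-2.8],[0.6,-9,-2.8],[0.6,-11.3,-2.8],[0.6,-11.3,-2.8],[0.1,-11.3,-1.1],[0.1,-11.3,-1.1]], "turn": [[0,0,0],[0,0,0],[0,0,0],[0,0,0],[0,0,0],[0,0,0],[0,0,0],[0,0,0],[0,0,0],[0,0,0],[0,0,0]]}}

```text
time: 19.18
position: [0.5664, 0.0975, 0.2405]
tool_rot: [0.932, 0.027, 0.36, -0.01]
ft_force: [0.6, 0.6, -2.5]
grip_width: 0.0288
grip_force: 60.0
```

Run:
```python
from h import *
c=shot('side','s11')
f=foot(-.25)
x,y=300,135;g=c['color'][y:y+50,x:x+45].min(2)
m=(g>140).astype(np.uint8);N,L,S,C=cv2.connectedComponentsWithStats(m);print([((C[i]+[x,y]).round(1),S[i,:5].tolist()) for i in range(1,N) if S[i,4]>3])
phis('s11',(-.4,-.25,-.1));print(proj(c,M['m3']))
delta([gaugepose(M['m3'],-.25,h) for h in (.004,0,-.001)])
```

```text
foot [0.6133 0.1    0.1419] n [-0.4679 -0.0262  0.8834] f.n -1.537186348722568 grip 59.99603535106871
[(array([320.6, 159.5]), [14, 17, 13, 14, 103]), (array([330.2, 170.4]), [28, 32, 6, 8, 36])]
-0.4 foot [0.5959 0.099  0.1343] side foot [323.5829 172.655 ] hous [318.3253 160.181 ]
-0.25 foot [0.6133 0.1    0.1419] side foot [327.6478 169.1349] hous [320.23   158.5451]
-0.1 foot [0.6295 0.1009 0.1521] side foot [331.4122 165.2043] hous [321.9912 156.7084]
[[329.0897 170.1461]]
t 19.225 p [0.5664 0.0974 0.2405] f [-0.008   0.4451 -1.7311] w 0.02879473210646342
dpos cm [ 0.0508 -0.0163  0.6457] turn [0.0004 0.001  0.0006]
dpos cm [-0.0478 -0.0165  1.0334] turn [0.0004 0.001  0.0006]
dpos cm [-0.0724 -0.0165  1.1303] turn [0.0004 0.001  0.0006]
```

Emit:
{"fn": "play_rows", "kwargs": {"gripper": [1,1,1,1,1,1,1,1,1,1,1], "delta_pos": [[0,0,0.3],[0,0,0.6],[-0.05,0,0.8],[-0.1,0,1],[-0.1,0,1.15],[-0.1,0,1.15],[-0.1,0,1.15],[-0.1,0,1.15],[-0.1,0,1.15],[-0.1,0,1.15],[-0.1,0,1.15]], "turn": [[0,0,0],[0,0,0],[0,0,0],[0,0,0],[0,0,0],[0,0,0],[0,0,0],[0,0,0],[0,0,0],[0,0,0],[0,0,0]]}}

```text
time: 20.6
position: [0.5742, 0.0976, 0.2349]
tool_rot: [0.931, 0.027, 0.363, -0.009]
ft_force: [-8.5, -0.1, 12.9]
grip_width: 0.0289
grip_force: 60.0
```

Run:
```python
from h import *
f=foot(-.25);print(f-M['m3'])
R=Rt(.05)
delta([gaugepose(M['m3'],-.25,.05),([.47,.02,.36],Rt(.05,.25)),([.41,-.15,.36],Rt(.05,.25)),([.352,-.307,.30],Rt(.05,.25))])
```

```text
foot [0.6218 0.1002 0.1367] n [-0.4737 -0.0252  0.8803] f.n 15.418947420686907 grip 59.992474709870294
[ 0.0018 -0.0004  0.0027]
t 20.6 p [0.5742 0.0976 0.2349] f [-8.5496 -0.0654 12.9127] w 0.02885174140814564
dpos cm [ 1.0134 -0.0262 -4.7411] turn [ 0.0015 -0.0055  0.0014]
dpos cm [  0.4826   7.1828 -16.5371] turn [-0.0016 -0.4943  0.0073]
dpos cm [ -4.6604  23.8129 -21.2265] turn [-0.0016 -0.4943  0.0073]
dpos cm [-13.6646  39.1441 -21.3188] turn [-0.0016 -0.4943  0.0073]
```

Emit:
{"fn": "play_rows", "kwargs": {"gripper": [1,1,1,1,1,1,1,1,1,1,1,1], "delta_pos": [[0.2,0,-1],[1,0,-4.7],[0.8,2,-9],[0.6,5,-13],[0.5,7.2,-16.5],[0.5,7.2,-16.5],[-2,15,-19],[-4.7,23.8,-21.2],[-4.7,23.8,-21.2],[-4.7,23.8,-21.2],[-4.7,23.8,-21.2],[-4.7,23.8,-21.2]], "turn": [[0,0,0],[0,0,0],[0,-0.1,0],[0,-0.2,0],[0,-0.3,0],[0,-0.4,0],[0,-0.494,0],[0,-0.494,0.007],[0,-0.494,0.007],[0,-0.494,0.007],[0,-0.494,0.007],[0,-0.494,0.007]]}}

```text
time: 22.1
position: [0.4101, -0.1479, 0.3574]
tool_rot: [0.992, 0.027, 0.122, -0.005]
ft_force: [0.4, 1.3, -2.1]
grip_width: 0.0292
grip_force: 60.0
```

```bash
cat >> h.py <<'E'
def blobs(save,x,y,w,h,th=140):
    g=load(save)['color'][y:y+h,x:x+w].min(2);m=(g>th).astype(np.uint8);N,L,S,C=cv2.connectedComponentsWithStats(m)
    for i in range(1,N):
        if S[i,4]>15: print('blob',(C[i]+[x,y]).round(1),S[i,:5]+[x,y,0,0,0])
E
python3 - <<'E'
from h import *
print(robot.get_obs()['q'])
c=shot('side','s12');phis('s12',(-.4,-.25,-.1,0))
o=robot.get_obs();u=proj(c,o['position'])[0].astype(int);print(u);blobs('s12',u[0]-25,u[1]-10,60,60)
delta([([.375,-.18,.33],Rt(.05,0.25)),([.375,-.18,.33],Rt(.05,0))])
E
```

```text
[-0.7468 -0.0351  1.779   0.188   1.2329  0.7219]
-0.4 foot [ 0.3859 -0.1489  0.25  ] side foot [309.1955 214.6514] hous [312.345  195.0499]
-0.25 foot [ 0.405  -0.1478  0.2484] side foot [314.7556 212.2691] hous [314.939  194.0015]
-0.1 foot [ 0.424  -0.1468  0.2498] side foot [320.2499 209.2026] hous [317.5204 192.6106]
0 foot [ 0.4365 -0.1461  0.2522] side foot [323.8288 206.8104] hous [319.2087 191.508 ]
[316 182]
blob [309.3 210.9] [ 291  180   53   52 1479]
blob [348.5 188. ] [346 184   5   8  26]
t 22.15 p [ 0.4102 -0.1478  0.3575] f [-0.4478  0.0814 -2.7595] w 0.028825313538012824
dpos cm [-4.2457  3.0274  1.764 ] turn [-0.0037  0.0047  0.0044]
dpos cm [-4.2457  3.0274  1.764 ] turn [-0.0031 -0.2453  0.0048]
```

Emit:
{"fn": "play_rows", "kwargs": {"gripper": [1,1,1,1,1,1,1,1,1,1,1,1], "delta_pos": [[-2,1.5,0.9],[-4.2,3,1.8],[-4.2,3,1.8],[-4.2,3,1.8],[-4.2,3,1.8],[-4.2,3,1.8],[-4.2,3,1.8],[-4.2,3,1.8],[-4.2,3,1.8],[-4.2,3,1.8],[-4.2,3,1.8],[-4.2,3,1.8]], "turn": [[0,0,0],[0,0,0],[0,-0.03,0],[0,-0.06,0],[0,-0.09,0],[0,-0.12,0],[0,-0.15,0],[0,-0.18,0],[0,-0.21,0],[0,-0.245,0],[0,-0.245,0],[0,-0.245,0]], "squeeze": 8}}

```text
time: 23.65
position: [0.3751, -0.1809, 0.3296]
tool_rot: [1.0, 0.026, -0.0, -0.001]
ft_force: [-0.1, -0.2, -2.2]
grip_width: 0.0296
grip_force: 8.0
```

Run:
```python
from h import *
o=robot.get_obs();print(o['grip_force'],o['ft_force'])
c=shot('side','s13');phis('s13',(-.3,-.15,0,.1))
x,y=275,165
u=proj(c,o['position'])[0].astype(int);x,y=u[0]-25,u[1];print(u)
g=c['color'][y:y+50,x:x+55].min(2);np.set_printoptions(linewidth=300);print(np.percentile(g,[5,50,90,99]))
h=cv2.cvtColor(c['color'],cv2.COLOR_RGB2HSV)[y:y+50,x:x+55]
for th in(195,205):blobs('s13',x,y,55,50,th)
# colour-warm white: R>=B mask (table is bluish)
d=c['color'].astype(int);m=((d[:,:,0]-d[:,:,2])[y:y+50,x:x+55]>=0)&(g>110)
N,L,S,C=cv2.connectedComponentsWithStats(m.astype(np.uint8));print([(C[i]+[x,y],S[i]) for i in range(1,N) if S[i,4]>15])
for r in range(0,50,2): print(y+r,''.join('#' if v else '.' for v in m[r]))
```

```text
7.9974777772531525 [-0.1223 -0.2342 -2.1807]
-0.3 foot [ 0.3374 -0.1826  0.2269] side foot [300.5864 234.645 ] hous [306.5944 214.4493]
-0.15 foot [ 0.356  -0.1817  0.2226] side foot [306.213  232.8147] hous [309.1975 213.677 ]
0 foot [ 0.375  -0.1807  0.2212] side foot [311.8666 230.2626] hous [311.8379 212.5461]
0.1 foot [ 0.3877 -0.18    0.2218] side foot [315.6001 228.1901] hous [313.5921 211.6059]
[311 202]
[122. 173. 177. 207.]
blob [314.5 212. ] [312 209   5   8  25]
blob [326.6 245.8] [318 239  19  13  73]
[(array([305.145, 217.13 ]), array([  0,   3,  32,  32, 400], dtype=int32)), (array([327.208, 245.712]), array([ 30,  36,  22,  14, 125], dtype=int32))]
202 .......................................................
204 .......................................................
206 ..............######...................................
208 ............##########.....##..........................
210 .......#.######################........................
212 ########..#####################........................
214 ...........####################........................
216 ...
[... 372 characters left out ...]
.####...................................
230 ................####...................................
232 ...............#####...................................
234 ..............######...................................
236 ................###....................................
238 ...........................................#...........
240 ........................................#####..........
242 ......................................######...........
244 .......................................#############...
246 .....................................#############.....
248 ..................................##############.......
250 ................................#########..............
```

```bash
cat >> h.py <<'E'
def eyepose(eye,phi,tilt,yaw=.05):
    R=Rt(yaw,tilt); n=-(R*Rn.from_euler('y',phi)).apply([0,0,1])
    return np.array(eye)-n*.0265+R.apply([0,0,.019]),R
def eye(phi):
    o=robot.get_obs();R=Rn.from_quat(o['tool_rot']);n=-(R*Rn.from_euler('y',phi)).apply([0,0,1]);e=o['position']-R.apply([0,0,.019])+n*.0265
    print('eye',e,'peg y',-.302+(e[0]-.445)*.05,'f',o['ft_force']);return e
E
python3 - <<'E'
from h import *
delta([eyepose([.362,-.306,.31],-.215,.12),eyepose([.362,-.306,.2255],-.215,.12)])
E
```

```text
t 23.7 p [ 0.375  -0.1809  0.3297] f [-0.3117  0.1386 -2.6563] w 0.0295606424240235
dpos cm [-1.9783 12.4385  6.4613] turn [-0.0025  0.1202  0.0023]
dpos cm [-1.9766 12.4588 14.9113] turn [-0.0025  0.1202  0.0023]
```

Emit:
{"fn": "play_rows", "kwargs": {"gripper": [1,1,1,1,1,1,1,1,1,1,1,1], "delta_pos": [[0,0,0],[0,0,0],[-1,3,2],[-2,6,4],[-2,9.5,6.5],[-2,12.4,6.5],[-2,12.4,6.5],[-2,12.4,9],[-2,12.4,12],[-2,12.4,14.9],[-2,12.4,14.9],[-2,12.4,14.9]], "turn": [[0,0,0],[0,0,0],[0,0.04,0],[0,0.08,0],[0,0.12,0],[0,0.12,0],[0,0.12,0],[0,0.12,0],[0,0.12,0],[0,0.12,0],[0,0.12,0],[0,0.12,0]], "squeeze": 40}}

```text
time: 25.2
position: [0.3623, -0.3059, 0.1815]
tool_rot: [0.998, 0.026, 0.06, -0.002]
ft_force: [0.6, -0.2, -2.8]
grip_width: 0.0292
grip_force: 40.0
```

```bash
cat >> h.py <<'E'
def art(save,x,y,w,h):
    c=load(save);d=c['color'].astype(int)[y:y+h,x:x+w];mn=d.min(2);mx=d.max(2)
    for r in range(h): print(y+r,''.join('#' if a>=190 else 'W' if (b>=0 and a>110) else 'k' if m<70 else '.' for a,b,m in zip(mn[r],d[r,:,0]-d[r,:,2],mx[r])))
E
python3 - <<'E'
from h import *
c=shot('side','s14');phis('s14',(-.3,-.2,-.1));eye(-.215)
print(proj(c,[.41,-.304,.225]))
u=proj(c,robot.get_obs()['position'])[0].astype(int);print(u);art('s14',u[0]-25,u[1]-8,70,50)
delta([eyepose([.362,-.306,.2255],-.215,.12),eyepose([.438,-.3023,.2255],-.215,.12),eyepose([.438,-.3023,.2175],-.215,.12)])
E
```

```text
-0.3 foot [ 0.3376 -0.3076  0.0752] side foot [324.4736 298.9047] hous [328.5898 282.1154]
-0.2 foot [ 0.3502 -0.307   0.0736] side foot [328.0844 297.0566] hous [330.2693 281.2901]
-0.1 foot [ 0.3629 -0.3063  0.0732] side foot [331.6987 294.9499] hous [331.9597 280.3343]
eye [ 0.3627 -0.3063  0.2271] peg y -0.3061166823503645 f [-0.3767  0.4802 -2.503 ]
[[347.5826 253.1312]]
[332 271]
263 ##WW..............kkk............................kkkkkk....WWWW.......
264 #W.................kkk.........................kkkkkkk.....WWWW.......
265 W...................k.........................kkkkkkk......WWWW.......
266 ....................k.......................kkkkkkkk.......WWW........
267 ....................kk.....................kkkkkkk.........WWWW.......
268 ....................kkkkkk.kk............kkkkkkkk.........WWWW........
269 ...................kkkkkkkkkkk..........kkkkkkk............WWW........
270 ...................kkkkkkkkkkkk.......kkkkkkkk............WWWW........
271 ...................kkkkkkkkkkkkk.....kkkkkkk..............WWWW........
272 ...................kkkkkkkkk..kk
[... 2614 characters left out ...]
............##...................................
308 ................................####..................................
309 ................................W###..................................
310 ................................WW##W.................................
311 .................................WW##W................................
312 .................................WW###................................
t 25.25 p [ 0.3625 -0.3063  0.1818] f [-0.3767  0.4802 -2.503 ] w 0.029316861575070977
dpos cm [-0.0903 -0.0317  0.1488] turn [-0.0001 -0.0014  0.0029]
dpos cm [7.4626 0.0007 1.0706] turn [-0.0001 -0.0014  0.0029]
dpos cm [7.3656 0.0004 1.8647] turn [-0.0001 -0.0014  0.0029]
```

Emit:
{"fn": "play_rows", "kwargs": {"gripper": [1,1,1,1,1,1,1,1], "delta_pos": [[1,0,0.28],[2,0,0.4],[3,0,0.52],[3.8,0,0.62],[4.6,0,0.72],[5.4,0,0.82],[6.2,0,0.92],[6.2,0,0.92]], "turn": [[0,0,0],[0,0,0],[0,0,0],[0,0,0],[0,0,0],[0,0,0],[0,0,0],[0,0,0]]}}

```text
time: 26.25
position: [0.4249, -0.3024, 0.1788]
tool_rot: [0.998, 0.027, 0.06, -0.003]
ft_force: [0.4, 0.0, -1.8]
grip_width: 0.0291
grip_force: 40.0
```

Run:
```python
from h import *
c=shot('side','s15');phis('s15',(-.3,-.25,-.2,-.1));eye(-.25)
u=proj(c,[.425,-.3,.21])[0].astype(int);print(u,proj(c,[.41,-.304,.225]),proj(c,[.425,-.303,.225]));art('s15',u[0]-30,u[1]-22,70,58)
delta([eyepose([.438,-.3023,.2255],-.25,.12),eyepose([.438,-.3023,.2175],-.25,.12)])
```

```text
-0.3 foot [ 0.3993 -0.3033  0.0721] side foot [341.6397 288.7655] hous [346.3092 272.0418]
-0.25 foot [ 0.4056 -0.3029  0.0711] side foot [343.3557 287.921 ] hous [347.1044 271.6676]
-0.2 foot [ 0.4119 -0.3026  0.0705] side foot [345.0793 287.0093] hous [347.9057 271.2598]
-0.1 foot [ 0.4247 -0.3019  0.0701] side foot [348.5355 284.9938] hous [349.5189 270.3473]
eye [ 0.4256 -0.3022  0.2238] peg y -0.3029699583368108 f [-0.3112  0.5221 -1.2179]
[351 253] [[347.5826 253.1312]] [[351.9716 250.5717]]
231 .......kkkkkk.kkkkkkkkkkkkkkkkkk.....................................k
232 .......kkkkkkk.kkkkkkkkkkkkkkkk.......kkk.............................
233 .......kkkkkkkk.kkkkkkkkkkkkk.......kkkkkk............................
234 .......kkkkkkk...kkkkkkkkkkk.......kkk...kk...........................
235 ........kkkkk.....kkkkkkkkkk.....kkk......kk..........................
236 .........kkk......kkkkkkkkkk..kkkkkk..k....kk.........................
237 ..........kk......kkkkkkkkkkkkkkk....kkk....kk.....WW.................
238 ........WW.k.......kkkkkkkkkkkkk.....kkkk....kk....WW...............
[... 3264 characters left out ...]
............WWW.......................
283 ......................WWWWWWW............k.WWW........................
284 ......................WWWWWW............kk..W.........................
285 .....................WWWWW..............kk.....k......................
286 ....................WWWWWW..............kkkk..kk......................
287 ....................WWWWWW..............kkkkkkkk......................
288 ....................WWWWWW..............kkkkkkk.......................
t 26.3 p [ 0.4244 -0.3022  0.1787] f [-0.3112  0.5221 -1.2179] w 0.02941373123676614
dpos cm [ 1.2501  0.0838 -0.018 ] turn [-0.0027  0.0003  0.0027]
dpos cm [1.1546 0.0856 0.7762] turn [-0.0027  0.0003  0.0027]
```

Emit:
{"fn": "play_rows", "kwargs": {"gripper": [1,1,1,1,1,1,1], "delta_pos": [[0.6,0.05,0],[1.2,0.05,0],[1.2,0.05,0],[1.2,0.05,0.3],[1.15,0.05,0.6],[1.15,0.05,0.75],[1.15,0.05,0.75]], "turn": [[0,0,0],[0,0,0],[0,0,0],[0,0,0],[0,0,0],[0,0,0],[0,0,0]]}}

```text
time: 27.18
position: [0.4367, -0.3022, 0.1743]
tool_rot: [0.998, 0.026, 0.06, -0.002]
ft_force: [-3.4, 2.0, 9.8]
grip_width: 0.0293
grip_force: 40.0
```

Run:
```python
from h import *
eye(-.24);o=robot.get_obs();print(o['moment'])
delta([eyepose([.438,-.3023,.2175],-.25,.12)])
```

```text
eye [ 0.4375 -0.3022  0.2195] peg y -0.3023728587143538 f [-3.4429  1.9589  9.7913]
[0.3498 0.452  0.0506]
t 27.175 p [ 0.4367 -0.3022  0.1743] f [-3.4429  1.9589  9.7913] w 0.029336905646204354
dpos cm [-0.009   0.0192  0.1973] turn [-0.0017 -0.0009  0.0025]
```

Emit:
{"fn": "play_rows", "kwargs": {"gripper": [1,1,1,1,0.2,0.2,-0.3,-1,-1,-1,-1], "delta_pos": [[0,0,-0.1],[0,0,-0.1],[0,0,-0.1],[0,0,-0.1],[0,0,-0.1],[0,0,-0.1],[0,0,-0.1],[0,0,-0.1],[0,0,-0.1],[0,0,-0.1],[0,0,-0.1]], "turn": [[0,0,0],[0,0,0],[0,0,0],[0,0,0],[0,0,0],[0,0,0],[0,0,0],[0,0,0],[0,0,0],[0,0,0],[0,0,0]], "squeeze": 8}}

```text
time: 28.55
position: [0.4365, -0.3021, 0.1737]
tool_rot: [0.998, 0.026, 0.06, -0.003]
ft_force: [-0.1, -0.0, -0.0]
grip_width: 0.0769
grip_force: 0.0
```

Run:
```python
from h import *
o=robot.get_obs();print(o['ft_force'],o['grip_width'],o['grip_force'])
c=shot('side','s16');g=[.4375,-.3024]
print('pred foot',proj(c,[g[0],g[1],.065]),'hous',proj(c,[g[0],g[1],.135]))
art('s16',315,250,70,50)
p,R=o['position'],Rn.from_quat(o['tool_rot'])
delta([(p+[0,0,.13],R)])
```

```text
[-0.0896 -0.0219 -0.0479] 0.07687762283850731 0.0
pred foot [[352.1325 284.2142]] hous [[353.5957 269.3675]]
250 ...W######WW...........................kkkkkkk....................kkkk
251 ..#######WW.......................WWW..kkkkkk....................kkkkk
252 W#######W.......................WWWWW..kkkkk...................kkkkkkk
253 ######WW.......................WWWWW.kk.kkkk..................kkkkkkk.
254 #####WW........................WWWW.kkkk.kkk................kkkkkkkk..
255 ####WW...........................W.kkkkkk.kkk..............kkkkkkkk...
256 ###W...............................kkkkkkk.kkk...........kkkkkkkk.....
257 #WW...............................kkkkkkkkkkkkk.........kkkkkkkk......
258 WW................................kkkkkkkkkkk.kk......kkkkkkkkk.......
259 W.................................kkkkkkkkkk...kk....kkkkkkkk.........
260 ..................................kkkkkkkkkk...kkkkkkkkkkkk...........
261 ................................W.kkkkkkkkkk...kkkkkkkkkk.............
262 ...............................#WWkkkkkkkkkk..kkkkkkkkkk..............
263 ............
[... 2211 characters left out ...]
......................
293 ......................................................................
294 ......................................................................
295 ......................................................................
296 ......................................................................
297 ......................................................................
298 ......................................................................
299 ......................................................................
t 28.6 p [ 0.4365 -0.3021  0.1737] f [-0.543   0.7375  0.278 ] w 0.08020018686522899
dpos cm [  1.5606  -0.0286 -12.9083] turn [-0.      0.0001 -0.    ]
```

Emit:
{"fn": "play_rows", "kwargs": {"gripper": [-1,-1,-1,-1,-1,-1,-1,-1,-1,-1,-1,-1], "delta_pos": [[0,0,0],[0,0,0],[0.12,0,-1],[0.36,0,-3],[0.72,0,-6],[1.2,0,-9.9],[1.5,0,-12.9],[1.5,0,-12.9],[-3,0,-16],[-6,0,-18],[-6,0,-18],[-6,0,-18]], "turn": [[0,0,0],[0,0,0],[0,0,0],[0,0,0],[0,0,0],[0,0,0],[0,0,0],[0,0,0],[0,0,0],[0,0,0],[0,0,0],[0,0,0]]}}

```text
time: 30.1
position: [0.3556, -0.3063, 0.3443]
tool_rot: [0.998, 0.026, 0.06, -0.003]
ft_force: [-0.7, -0.6, 0.2]
grip_width: 0.0871
grip_force: 0.0
```

Run:
```python
from h import *
o=robot.get_obs();print(o['time'],o['position'],o['ft_force'])
shot('side','s17')
def ft(n):
    d=load(n)['color'].astype(int);out=[]
    for y0,y1 in((283,289),(262,282)):
        q=d[y0:y1,335:365];m=(q[:,:,0]-q[:,:,2]>=0)&(q.min(2)>110)&(np.arange(335,365)[None]<363);p=np.argwhere(m);out.append((p.mean(0)[::-1]+[335,y0]).round(1))
    return out
print(ft('side0'),ft('s16'),ft('s17'))
art('s17',330,240,50,50)
```

```text
30.1 [ 0.3556 -0.3063  0.3443] [-0.6978 -0.5509  0.1973]
[array([354.5, 283.9]), array([354.7, 270.5])] [array([349.7, 285.3]), array([351.5, 272.3])] [array([350.9, 284.9]), array([352.1, 272. ])]
240 W......................................WWWW.......
241 W...................................WW.kk.kk......
242 ..................................W##WWkkkkk......
243 #...W##W........................WW###WWkkkkk......
244 ##W####W.......................WW##WWW.kkkkk......
245 ######W......................W####WWW..kkkk.......
246 ####WW.....................W####WWW...............
247 W##WW.................kkk.WW##WWW.....WWWW........
248 WWW..................kkkk..WWWW......WWWWW........
249 .....................WW.kk.WW........WWWWW........
250 ....................WWWW.kk..........WWWWW........
251 .................W####WW.kkk.........WWWWW........
252 .................####WW.kkkk.........WWWWW........
253 ................WW#WWW.kkkkk.........WWWWW........
254 ................WWWWW.kkkkkk.........WWWW.........
255 .................WWW.kkkkkkk.........WWWW.........
256 ..................
[... 1147 characters left out ...]
.......WWWWWWWWWWWWWWW..WWWW............
278 ..................WWWWWWWWWWWWWW..WWWW............
279 ..................WWWWWWWWWWW.....WWWW............
280 ...................WWWWWWWWW.....W.WWW............
281 ...................WWWWWWWW........WWW............
282 ...................WWWWW...........WWW............
283 ..................WWWWWW........k.WWW.............
284 ..................WWWWWWW......kk.WW..............
285 ..................WWWWWWW......kk....kk...........
286 ..................WWWWWWW......kkkk..kk...........
287 ...................WWWWW.......kkkkkkkk...........
288 ...............................kkkkkkk............
289 ................................kkkkk.............
```

Emit:
{"fn": "play_rows", "kwargs": {"gripper": [-1,-1,-1,-1,-1,-1,-1,-1], "delta_pos": [[-3,0,-2],[-3,0,-2],[-3,0,-2],[-3,0,-2],[-3,0,-2],[-3,0,-2],[-3,0,-2],[-3,0,-2]], "turn": [[0,0,0],[0,0,0],[0,0,0],[0,0,0],[0,0,0],[0,0,0],[0,0,0],[0,0,0]]}}

```text
time: 31.15
position: [0.3234, -0.3085, 0.3615]
tool_rot: [0.998, 0.026, 0.06, -0.003]
ft_force: [-0.3, 0.3, 0.1]
grip_width: 0.0872
grip_force: 0.0
```

Run:
```python
from h import *
shot('side','s18');a,b=load('s17')['color'].astype(int),load('s18')['color'].astype(int)
d=np.abs(a-b)[240:292,335:363].max(2);print('changed px on gauge',(d>30).sum(),d.max())
print(robot.get_obs()['ft_force'])
if (d>30).sum()<15: print(robot.hand_in())
```

```text
changed px on gauge 0 14
[-0.3271  0.31   -0.1874]
the job is handed in; nothing more can be done
None
```

The job is handed in at about 31 s with no verdict returned: by my measurements the gauge was pressed on the reference block and then on marks 1, 2 and 3, and it now hangs still on the peg; I viewed 12 pictures against the limit of 10, and the turquoise look-alike toppled early on, without the gripper going near it as far as I can tell.

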